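# Sweep the broken reference tile off the breadboard

## Robot

A 7-joint arm with a two-finger parallel gripper is mounted at the origin on the work surface. World frame = base frame: x ahead of the robot, y to its left, z up, the work surface at z = 0. Lengths are in m, angles in rad, forces in N, time in s.
With the tool pointing down it reaches from about 0.425 to 0.95 m from the base axis. Payload 4.7 kg.
Tool frame: the origin (TCP) lies between the finger pads; the fingertips stand 25 mm ahead of it and the grasp point (between the pads) lies 6 mm ahead of it; z points along the fingers, y is the line along which they close (so a half turn about z gives the same grasp; the last joint's range is limited). The gripper opens to 85 mm and grips with 20 to 120 N. Pads are 22 mm wide; open, the fingers measure 114 mm over their backs; the gripper's body (76 mm by 85 mm) begins 54 mm behind the grasp point. The pads swing forward as they close: fully open they stand 13 mm farther back than shut.
Start: joints at [-1.25, 0.469, -0.049, 1.532, 0.024, 1.141, -0.082], TCP at [0.231, 0.634, 0.256] pointing down, gripper open.
Joint ranges: [-2.59, 2.59], [-0.33, 1.99], [-1.39, 1.29], [0.1, 2.45], [-1.04, 4.18], [0.21, 1.99], [-2.66, 2.66]. Speed limits (rad/s): [2.57, 2.57, 3.14, 3.14, 3.14, 3.14, 3.14].

## Interface

Orientations are given as a 3x3 rotation matrix whose columns are the frame's x, y, z axes.
In Python, from rig import * gives the robot as it stands. Calls block until the motion is done:
- movep(position, orientation): joint-space move of the TCP to a pose.
- move_l(position, attitude=None, feed=0.15, until_force=None): straight line of the TCP; attitude=None keeps the orientation; feed is the mean speed in m/s. With until_force (N) it stops when the force on the tool has changed by that much, and returns True; else False.
- move_joints(angles): joint-space move.
- command_gripper(opening, newtons=None): finger opening in m; newtons is the grip in N (None keeps the last); returns when the fingers have stopped.
- sleep(seconds).
- inverse_kinematics(position, orientation): joint angles nearest the present ones, or None.
- sense(): the state.
- camera(name): name is "side" or "top" or "wrist"; returns (picture, depth): 384x512x3 uint8, red, green, blue; 384x512 float32, m along the optical axis (not along the pixel's ray), 0 where there is no reading.
- camera_params(name): a dict with "K" (3x3 intrinsics, pixels), "position" and "rotation" of the camera in the world; the wrist camera has in their place "tool_from_camera" (4x4, takes a point from camera to tool coordinates, whose origin is the TCP and whose axes are the flange's). Camera axes: x right, y down, z forward; pixel columns grow to the right and rows downward; lengths in m; the calibration is good to about 2 mm. The wrist camera is an equidistant fisheye: a pixel r from the principal point sees the ray r / f radians off the axis. A picture is of the moment at which its call begins: read the wrist's pose just before it. camera_params takes no time and is no camera call.
A pose or a line that the arm cannot do raises Unreachable and nothing moves.
- finish_job(): hands the job in; it is judged then, once.
The state is a dict: "time_s": time; "joint_pos": joint angles; "qd": joint speeds; "joint_efforts": joint torques, N m; "position": TCP position; "tcp_rot": TCP orientation; "wrist_force": force on the tool from outside, world axes, zero at the start; "ft_torque": the same for the moment, N m; "finger_gap": finger opening in m; "gripper_force": force on a finger pad.
Only numpy, scipy, OpenCV 4.12 (cv2) and the standard library are available. Lean on these libraries where they do the work, as an engineer would, in place of code of your own. Each camera call takes 0.05 s, during which the arm holds its last target. There are 200 camera calls.

## Task

A white ceramic tile has broken on the raised breadboard. Take the scraper block by its handle and sweep all five shards off the end of the board into the empty steel tray, never touching them with the gripper or arm and keeping scraper, gripper and arm off the rail with its aligned mirrors. Then stand the scraper back upright on its rubber mat, lying along it as you found it; do not shift the lens tube and the mirror that stand loose to either side.

Things in the scene. Friction and masses are not known exactly. Their poses are not given: they have to be found in the camera images.
- board: Black breadboard plate, 280 mm along x, 260 mm along y, fixed. Origin on the table under its centre; its top is at 40 mm. The rail covers its +x strip; the bare part spans x = -140 to +95 mm over all of y. The shards start flat on it, their edges at least 10 mm from the rail, 40 mm from the -x edge and 20 mm from the y ends. A steel tray stands against each y end (3 mm gap).
- rail: Aluminium optical rail fixed along the board's +x side: 40 mm in x, 260 mm in y, 26 mm high. Origin under its centre, on the board's top; near face at x = -20 mm. It carries two square mirror mounts and an open clamp, up to 110 mm above the board's top; from 60 mm up the mounts overhang the near face by 5 mm. Not to be touched by scraper, gripper or arm; shards may touch it.
- scrap_tray: The EMPTY shallow steel tray, for the shards: 240 mm in x, 100 mm in y, 34 mm high (rim 6 mm below the board's top), 3 mm walls. Fixed on the table against either y end of the board, axes parallel to the board's, spanning the board's x = -140 to +100 mm. Origin under its centre.
- posts_tray: An equal steel tray against the board's other end, full of steel optic posts lying in it, all below its rim (34 mm). Fixed; not for shards.
- mat: Black rubber mat on the table, 200 mm along its x, 90 mm along its y, 4 mm thick, fixed; the scraper's place. Origin under its centre. It lies beyond one of the trays, left or right.
- scraper: Scraper block standing on its flat sole on the mat, about 0.28 kg. Origin at the sole's centre, z up. Grey block 150 mm in x, 36 mm in y over its black rubber facings, 24 mm high; on it a black handle rib 100 mm in x, 24 mm thick in y, from 24 to 64 mm above the sole. Grip the handle across its thickness from above. Either long side sweeps.
- shard1: Shard of white ceramic tile, flat irregular four-sided piece, about 56 by 40 mm, 7 mm thick, about 30 g, loose on the board. Origin at the centre of its underside.
- shard2: Shard of white ceramic tile, flat irregular triangular piece, about 55 by 44 mm, 7 mm thick, about 30 g, loose on the board. Origin at the centre of its underside.
- shard3: Shard of white ceramic tile, flat irregular five-sided piece, about 52 by 36 mm, 7 mm thick, about 30 g, loose on the board. Origin at the centre of its underside.
- shard4: Shard of white ceramic tile, flat irregular long four-sided piece, about 58 by 24 mm, 7 mm thick, about 30 g, loose on the board. Origin at the centre of its underside.
- shard5: Shard of white ceramic tile, flat irregular five-sided piece, about 46 by 42 mm, 7 mm thick, about 30 g, loose on the board. Origin at the centre of its underside.
- lens_tube: Black lens tube, 31 mm in diameter, 60 mm high, standing loose on the table just beyond the left tray. Bystander.
- pedestal: Square black mirror mount on a steel pedestal, 100 mm high, standing loose on the table just beyond the right tray. Bystander.
Mind the look-alikes: they are no part of the job. What is shaped like the shard1 but brown or yellow is not meant.

How it is judged:
On the way, in this order (a step that is already met when the one before it is completed fails the run):
1. the scraper is held clear of its mat (z of scraper in the frame of mat above 0.03 m and contact force between the fingers and scraper above 1 N), for 0.2 s.
2. all five shards are in the empty tray (x of shard1 in the frame of scrap_tray between -0.117 and 0.117 m and y of shard1 in the frame of scrap_tray between -0.047 and 0.047 m and z of each of shard1, shard2, shard3, shard4, shard5 in the frame of scrap_tray below 0.034 m and x of shard2 in the frame of scrap_tray between -0.117 and 0.117 m and y of shard2 in the frame of scrap_tray between -0.047 and 0.047 m and x of shard3 in the frame of scrap_tray between -0.117 and 0.117 m and y of shard3 in the frame of scrap_tray between -0.047 and 0.047 m and x of shard4 in the frame of scrap_tray between -0.117 and 0.117 m and y of shard4 in the frame of scrap_tray between -0.047 and 0.047 m and x of shard5 in the frame of scrap_tray between -0.117 and 0.117 m and y of shard5 in the frame of scrap_tray between -0.047 and 0.047 m), for 0.2 s.
At the end, for the whole second after the job is handed in: All five shards lie still in the scrap tray (centres inside its walls, below its rim); the scraper stands still and upright (0.1 rad), sole on the mat, centred within 45 mm along and 40 mm across the mat and within 0.35 rad of its length (all of step 2 and linear speed of each of shard1, shard2, shard3, shard4, shard5 below 0.03 m/s and x of scraper in the frame of mat between -0.045 and 0.045 m and y of scraper in the frame of mat between -0.04 and 0.04 m and z of scraper in the frame of mat between 0 and 0.008 m and angle between scraper's own z axis and vertical below 0.1 rad and angle between the x axis of scraper and the x axis of mat, either way round below 0.35 rad and linear speed of scraper below 0.02 m/s); the robot touches nothing.
It fails at once if the gripper or arm touches a shard (contact force between any of the fingers, the arm and shard1 above 0.5 N or contact force between any of the fingers, the arm and shard2 above 0.5 N or contact force between any of the fingers, the arm and shard3 above 0.5 N or contact force between any of the fingers, the arm and shard4 above 0.5 N or contact force between any of the fingers, the arm and shard5 above 0.5 N).
It fails at once if the scraper, gripper or arm touches the rail or its mounts (over 2 N) (contact force between any of scraper, the fingers, the arm and rail above 2 N).
It fails at once if the lens tube or pedestal mirror is moved more than 20 mm (distance of any of lens_tube, pedestal from where it was at the start of the episode above 0.02 m).
It also fails if it takes over 67 s, if anything falls off the work surface, if the arm or the gripper's body presses on something with over 40 N, if the wrist force passes 120 N, or if a joint passes its speed limit or range.

## Working session

There is one attempt and no reset: what is moved stays moved. The work goes in short steps, each a Python script; the robot and the scene stay as the last script left them, time stands still between calls to the robot, and variables do not carry over. Pictures are saved under pics/ and viewed, at most 10 in all, crops included, and the job is handed in when it is done.

```bash
ls; mkdir -p pics; python3 - <<'E'
from rig import *
import cv2,numpy as np
for n in("top","side"):
    p,d=camera(n); cv2.imwrite(f"pics/{n}0.png",p[:,:,::-1]); np.save(f"{n}0.npy",d); np.save(f"{n}0c.npy",p)
    c=camera_params(n); print(n,np.round(c["K"],1).tolist(),np.round(c["position"],3),np.round(c["rotation"],3).tolist())
s=sense();print(s["time_s"],s["position"],s["tcp_rot"])
E
```

```text
pics
top [[371.0, 0.0, 253.4], [0.0, 371.0, 190.8], [0.0, 0.0, 1.0]] [0.395 0.014 0.912] [[0.011, -0.997, 0.074], [-1.0, -0.011, -0.004], [0.005, -0.074, -0.997]]
side [[471.1, 0.0, 252.4], [0.0, 471.1, 194.5], [0.0, 0.0, 1.0]] [ 0.03  -0.785  0.711] [[0.876, -0.266, 0.402], [-0.481, -0.515, 0.71], [0.018, -0.815, -0.579]]
0.1 [0.23115164 0.63369948 0.25534523] [[-9.39462781e-01  3.42650524e-01 -5.49672121e-04]
 [ 3.42650960e-01  9.39461275e-01 -1.68283536e-03]
 [-6.02287461e-05 -1.76930686e-03 -9.99998433e-01]]
```

View pics/top0.png

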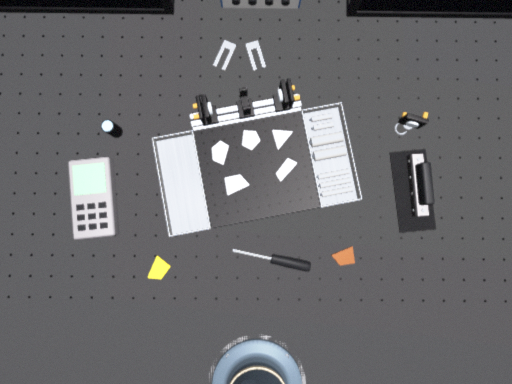

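View pics/side0.png

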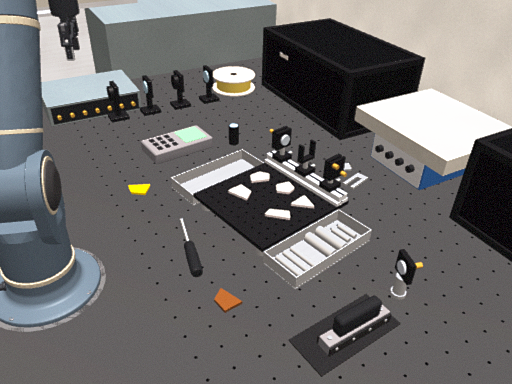

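```bash
cat > h.py <<'E'
from rig import *
import cv2,numpy as np
def cloud(n,d):
    c=camera_params(n);K=c["K"];v,u=np.mgrid[:384,:512]
    p=np.stack([(u-K[0,2])/K[0,0]*d,(v-K[1,2])/K[1,1]*d,d],-1)
    P=p@np.array(c["rotation"]).T+np.array(c["position"]);P[d==0]=np.nan
    return P
def px2plane(n,uv,z):
    c=camera_params(n);K=c["K"];uv=np.atleast_2d(uv)
    r=np.c_[(uv-[K[0,2],K[1,2]])/[K[0,0],K[1,1]],np.ones(len(uv))]@np.array(c["rotation"]).T
    o=np.array(c["position"]);return (o+r*((z-o[2])/r[:,2])[:,None])[:,:2]
def rect(pts):
    (c,wh,a)=cv2.minAreaRect(pts.astype(np.float32))
    return np.round(c,4),np.round(wh,4),round(a,1)
E
python3 - <<'E'
from h import *
d=np.load("top0.npy");im=np.load("top0c.npy").astype(int);P=cloud("top",d);z=P[...,2]
v,u=np.mgrid[:384,:512];m=im.min(2)
t=(u>120)&(u<150)&(v>250); print("table z",np.nanmean(z[t]),np.nanstd(z[t]))
B=(u>195)&(u<322)&(v>118)&(v<232)
print("board z med",np.nanmedian(z[B]))
b=(u>140)&(u<370)&(v>90)&(v<245)&(abs(z-.040)<.005)
b=cv2.morphologyEx(b.astype(np.uint8),cv2.MORPH_OPEN,np.ones((7,7)));print("board",rect(P[b>0][:,:2]),b.sum())
# trays: anything z between .02 &.045 
a=(u>140)&(u<370)&(v>90)&(v<245)&(z>.02)&(z<.045);n,l,s,_=cv2.connectedComponentsWithStats(a.astype(np.uint8))
k=1+s[1:,4].argmax();print("trays+board",s[k],rect(P[l==k][:,:2]))
# shards
w=(B&(m>150)).astype(np.uint8);n,l,s,c=cv2.connectedComponentsWithStats(w)
for i in range(1,n):
    if s[i,4]>40:
        q=px2plane("top",np.argwhere(l==i)[:,::-1],.047);print("shard",c[i].round(),s[i,4],rect(q),np.nanmedian(z[l==i]))
S=(u>385)&(u<440)&(v>145)&(v<235)
mt=S&(z>.002)&(z<.01);mt=cv2.morphologyEx(mt.astype(np.uint8),cv2.MORPH_OPEN,np.ones((3,3)));print("mat depth",mt.sum(),rect(P[mt>0][:,:2]))
h=S&(z>.055)&(z<.075);print("handle",h.sum(),rect(P[h][:,:2]),np.nanmedian(z[h]))
k=S&(z>.015)&(z<.03);print("block",k.sum(),rect(P[k][:,:2]))
k=S&(m>120);print("block bright",k.sum(),rect(px2plane("top",np.argwhere(k)[:,::-1],.024)))
R=(u>180)&(u<310)&(v>70)&(v<135)&(z>.055)
print("rail",R.sum(),rect(P[R&(z<.075)][:,:2]),"high",rect(P[R&(z>.09)][:,:2]),np.nanmax(z[R]))
for n,(x0,x1,y0,y1) in dict(lens=(98,122,112,140),ped=(392,432,105,140)).items():
    k=(u>x0)&(u<x1)&(v>y0)&(v<y1)&(z>.03);print(n,k.sum(),P[k].mean(0),rect(P[k][:,:2]),z[k].max())
crop=cv2.hconcat([cv2.resize(np.load("top0c.npy")[100:240,380:450],None,fx=4,fy=4,interpolation=2),cv2.resize(np.load("top0c.npy")[100:240,150:280],None,fx=4,fy=4,interpolation=2)]);cv2.imwrite("pics/crop.png",crop[:,:,::-1])
E
```

```text
table z -0.0007499023692806759 0.0016172070375453623
board z med 0.03910061823180516
board (array([0.5135, 0.0042]), array([0.2359, 0.2603]), 11.5) 9315
trays+board [  152   102   210   134 11535] (array([0.5158, 0.0044]), array([0.2406, 0.4671]), 11.5)
shard [219. 123.] 263 (array([0.6274, 0.0819]), array([0.0237, 0.1397]), 11.5) 0.04955190291791811
shard [315. 150.] 864 (array([ 0.5275, -0.1262]), array([0.0427, 0.2088]), 89.8) 0.01057764022140012
shard [281. 137.] 248 (array([ 0.5919, -0.0483]), array([0.0409, 0.0545]), 51.5) 0.04600231026764989
shard [250. 139.] 294 (array([0.5807, 0.0177]), array([0.0455, 0.0425]), 0.7) 0.045944069434730506
shard [219. 152.] 308 (array([0.5512, 0.0937]), array([0.0389, 0.0543]), 75.1) 0.04603145385068508
shard [201. 202.] 644 (array([0.4607, 0.1286]), array([0.1922, 0.0325]), 1.3) 0.002839252566339212
shard [285. 169.] 261 (array([ 0.5125, -0.0624]), array([0.0269, 0.0589]), 48.3) 0.04589053347832939
shard [235. 183.] 355 (array([0.4788, 0.0548]), array([0.0416, 0.0576]), 25.2) 0.0459073144552109
mat depth 676 (array([ 0.4682, -0.3758]), array([0.1984, 0.086 ]), 10.3)
handle 493 (array([ 0.4816, -0.3883]), array([0.0998, 0.0243]), 4.0) 0.06624952981122445
block 553 (array([ 0.4817, -0.3883]), array([0.1498, 0.0376]), 4.1)
block bright 372 (array([ 0.4808, -0.3862]), array([0.1516, 0.0368]), 4.0)
rail 2147 (array([0.6542, 0.0329]), array([0.0546, 0.2595]), 11.3) high (array([0.647 , 0.0313]), array([0.0504, 0.2284]), 11.5) 0.15277380414918518
lens 198 [0.60554707 0.34975717 0.05515498] (array([0.6075, 0.3525]), array([0.0306, 0.0296]), 48.8) 0.06340666189254529
ped 397 [ 0.62146634 -0.35027967  0.08059492] (array([ 0.6262, -0.3539]), array([0.0508, 0.0321]), 74.0) 0.10243577665819126
```

View pics/crop.png

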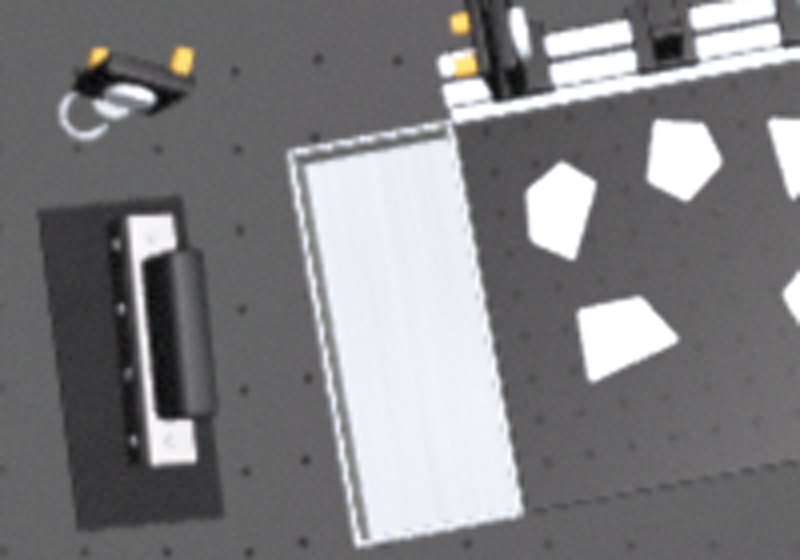

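Look-alikes are the yellow piece at (159,268) and the brown piece at (345,256), both off the board and neither meant. The five white shards on the board, at (281,137), (250,139), (219,152), (285,169) and (235,183), are the ones to sweep. The empty tray is the left one, around (181,185), and the posts tray is on the right, around (332,155). The scraper is at (420,183) on the mat. The crop confirms the scraper and the empty tray, although my crop's layout put them side by side.

```bash
cat >> h.py <<'E'
def R(deg):
    c,s=np.cos(np.radians(deg)),np.sin(np.radians(deg))
    return np.array([[-c,-s,0],[-s,c,0],[0,0,-1.]])
BO=np.array([.5355,.0087]);BA=11.5
ex=np.array([np.cos(np.radians(BA)),np.sin(np.radians(BA))]);ey=np.array([-ex[1],ex[0]])
OFF=.060   # TCP above sole
def bp(bx,by,sole): return np.r_[BO+bx*ex+by*ey,sole+OFF]
SC=np.array([.4817,-.3883])
E
python3 - <<'E'
from h import *
movep(np.r_[SC,.20],R(4.0))
move_l(np.r_[SC,.004+OFF],feed=.12)
command_gripper(0.015,80); s=sense();print("grip",s["finger_gap"],s["gripper_force"],s["position"],s["time_s"])
move_l(np.r_[SC,.09+OFF],feed=.1)
p,d=camera("side");cv2.imwrite("pics/lift.png",p[60:,150:,::-1])
for a in [(-.08,-.122,.09),(-.08,.128,.042),(.011,-.14,.042),(.011,.128,.042)]:
    print(inverse_kinematics(bp(*a),R(BA)).round(2))
print(sense()["gripper_force"],sense()["time_s"])
E
```

```text
grip 0.02266044638807671 79.31584596633911 [ 0.48185634 -0.38824118  0.06432737] 5.6417
[ 0.61  0.36 -0.53  2.03  0.25  0.81  1.7 ]
[ 0.2   0.4  -0.68  2.17  0.4   0.69  1.02]
[ 0.49  0.55 -0.46  1.86  0.33  0.8   1.63]
[ 0.15  0.52 -0.62  1.97  0.42  0.78  1.05]
78.45096945762634 6.7
```

View pics/lift.png

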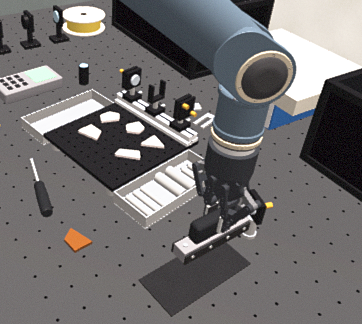

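The scraper is held level at about (215,235) in the crop, clear of its mat. Next is the near-lane pass.

```bash
python3 - <<'E'
from h import *
move_l(bp(-.08,-.122,.085),R(BA),feed=.2)
move_l(bp(-.08,-.122,.050),feed=.12)
hit=move_l(bp(-.08,-.122,.034),feed=.02,until_force=5)
z=sense()["position"][2];print("hit",hit,"sole est",z-OFF)
zs=z-OFF+.0012;open("zs","w").write(str(zs))
move_l(bp(-.08,-.122,zs),feed=.05)
move_l(bp(-.08,.09,zs),feed=.09);print(sense()["wrist_force"].round(1))
move_l(bp(-.08,.134,zs),feed=.06)
move_l(bp(-.08,.120,.09),feed=.15)
move_l(bp(-.02,-.16,.09),feed=.25)
p,d=camera("top");cv2.imwrite("pics/p1.png",cv2.resize(p[80:260,130:400],None,fx=2.5,fy=2.5)[:,:,::-1])
s=sense();print(s["time_s"],s["finger_gap"],s["gripper_force"])
E
```

```text
hit True sole est 0.04022274738926837
[-0.8  0.1 -3.1]
14.6167 0.02271352378522214 78.64293336868286
```

View pics/p1.png

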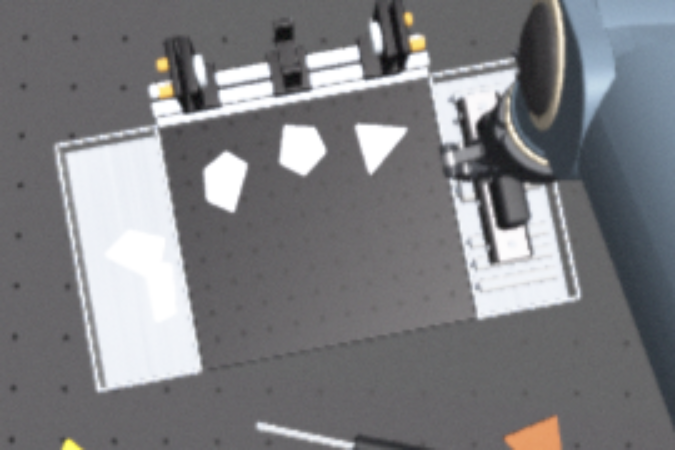

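Both near shards are in the empty tray, at about (140,250) and (160,290). Three remain along the rail, at (225,180), (302,148) and (380,145). Next is the rail lane.

```bash
python3 - <<'E'
from h import *
zs=float(open("zs").read())
move_l(bp(.011,-.145,.075),feed=.2)
move_l(bp(.011,-.145,zs),feed=.08)
move_l(bp(.011,.09,zs),feed=.09);print(sense()["wrist_force"].round(1))
move_l(bp(.011,.136,zs),feed=.06)
move_l(bp(.006,.120,.09),feed=.15)
move_l(bp(-.02,-.18,.09),feed=.25)
p,d=camera("top");cv2.imwrite("pics/p2.png",cv2.resize(p[80:260,130:400],None,fx=2.5,fy=2.5)[:,:,::-1])
s=sense();print(s["time_s"],s["finger_gap"],s["gripper_force"])
E
```

```text
[-0.7  0.8 -3.5]
21.1 0.022432006554876132 78.61348271369934
```

View pics/p2.png

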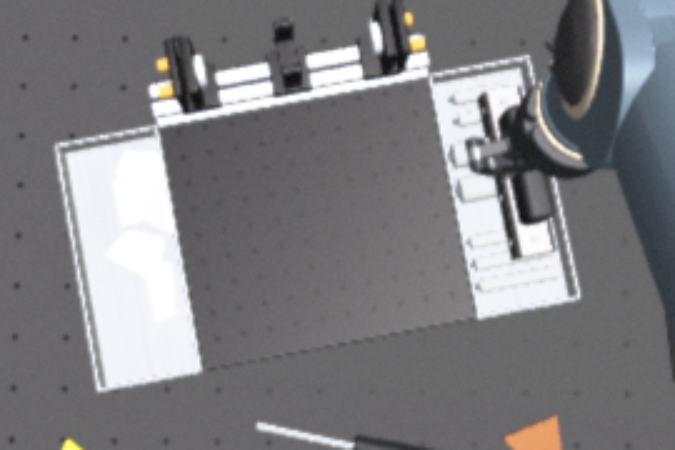

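The board is bare and all the shards are in the left tray, around (145,190) to (165,300). Now I'll put the scraper back on the mat centre and check the heights in the tray.

```bash
python3 - <<'E'
from h import *
M=np.array([.4682,-.3758])
move_l(np.r_[M,.08+OFF],R(10.3),feed=.2)
move_l(np.r_[M,.014+OFF],feed=.12)
hit=move_l(np.r_[M,-.001+OFF],feed=.02,until_force=4);print(hit,sense()["position"][2]-OFF)
command_gripper(.06);sleep(.2)
move_l(np.r_[M,.20],feed=.12)
movep([.35,-.55,.30],R(10.3));sleep(.3)
p,d=camera("top");P=cloud("top",d);z=P[...,2];v,u=np.mgrid[:384,:512]
b=P[...,:2]-BO;bx=b@ex;by=b@ey
t=(abs(bx+.02)<.115)&(by>.138)&(by<.225);print("tray zmax",np.nanpercentile(z[t],[50,95,99,100]).round(3))
w=t&(p.min(2)>0)&(z>.007);print("high pts by range",by[w].min(),by[w].max())
S=(u>380)&(u<445)&(v>145)&(v<240)
k=S&(z>.015)&(z<.03);print("block",rect(P[k][:,:2]));k=S&(z>.055);print("handle",rect(P[k][:,:2]),np.nanmedian(z[k]))
for n,(x0,x1,y0,y1) in dict(lens=(98,122,112,140),ped=(392,432,105,140)).items():
    k=(u>x0)&(u<x1)&(v>y0)&(v<y1)&(z>.03);print(n,P[k].mean(0))
a=cv2.resize(p[95:245,140:240],None,fx=3.5,fy=3.5);c=cv2.resize(p[95:245,370:480],None,fx=3.5,fy=3.5)
cv2.imwrite("pics/end.png",cv2.hconcat([a,c])[:,:,::-1]);print(sense()["time_s"])
E
```

```text
True 0.004328802420290961
tray zmax [0.003 0.02  0.037 0.041]
high pts by range 0.13802139705021654 0.22011734336755887
block (array([ 0.4682, -0.3768]), array([0.1497, 0.0384]), 10.2)
handle (array([ 0.4679, -0.3763]), array([0.0989, 0.0242]), 10.9) 0.06627382528586284
lens [0.6054551  0.34963486 0.05468985]
ped [ 0.6214408  -0.35027256  0.08056079]
26.8
```

View pics/end.png

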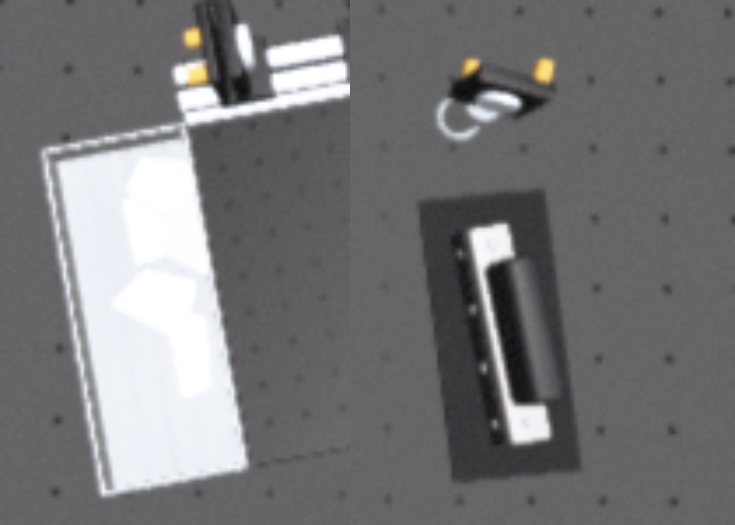

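```bash
python3 - <<'E'
from h import *
p,d=camera("top");P=cloud("top",d);z=P[...,2];b=P[...,:2]-BO;bx=b@ex;by=b@ey
g=np.full((12,11),np.nan)
for i in range(12):
    for j in range(11):
        k=(abs(bx-(.09-.015*i))<.0075)&(abs(by-(.132+.01*j))<.005)
        if k.any(): g[i,j]=np.nanmedian(z[k])*1000
print("rows bx .09 down, cols by .132 up by .01");print(g.round().tolist() and np.array2string(g.round(),max_line_width=150))
p,_=camera("side");cv2.imwrite("pics/end_side.png",cv2.resize(p[140:230,160:310],None,fx=5,fy=5,interpolation=2)[:,:,::-1])
E
```

```text
rows bx .09 down, cols by .132 up by .01
[[34.  6.  4.  4.  5.  3.  4.  3.  4.  3. 20.]
 [33. 11. 13. 14. 15.  2.  3.  3.  2.  2. 18.]
 [34. 13. 15. 16. 19. 10.  3.  2.  2.  3. 19.]
 [32. 36. 17. 16. 10.  9.  3.  3.  3.  2. 20.]
 [34. 36. 29. 20.  9.  9.  3.  2.  2.  2. 18.]
 [34. 37. 30. 20.  5.  8.  3.  3.  3.  3. 20.]
 [33. 35.  3.  5.  9.  9.  8.  2.  2.  3. 18.]
 [33.  2.  8.  9. 10.  9.  9.  6.  2.  2. 19.]
 [32.  3. 12. 17. 10.  7.  4.  2.  2.  3. 19.]
 [32.  3. 15. 16.  4.  2.  3.  2.  2.  2. 19.]
 [33.  2. 12. 13.  3.  3.  2.  2.  2.  2. 18.]
 [33.  2.  8. 10.  4.  3.  2.  2.  2.  2. 19.]]
```

View pics/end_side.png

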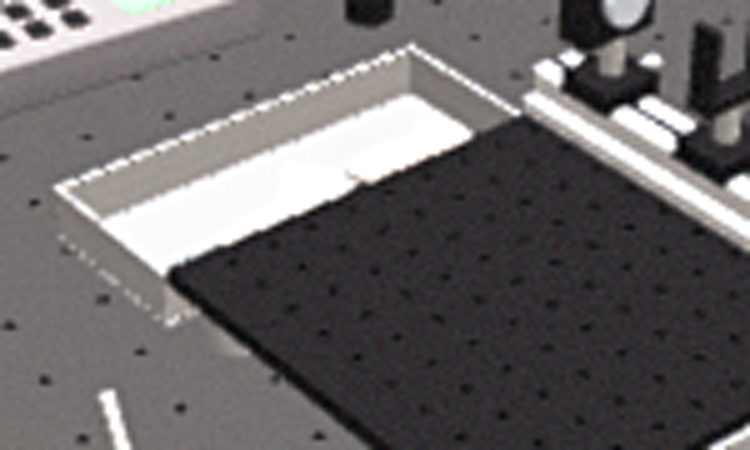

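The side view shows one shard leaning steeply on the tray wall. Its centre is at about by 0.152 and z 0.025, which is inside the limits. The rest lie low in the tray, and the scraper is centred on its mat and parallel to it.

```bash
python3 -c "
from rig import *
print(finish_job())"
```

```text
the job is handed in; nothing more can be done
None
```

I swept all five shards into the empty tray, stood the scraper back centred along its mat, and handed the job in at about 27 s of the 67 s; one shard leans on the tray wall, its centre measured below the rim, the lens tube and pedestal read unmoved, and no verdict came back.

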